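# Fit the tube rotor on the bench spinner

## Task

Put the orange tube rotor on the spindle of the white bench spinner: turn it so that the slot in its hub matches the flat-sided tongue of the spindle, lower it (do not drop it) until it sits fully home on the shoulder, and let go. Leave the blue rotor, which has a round bore, where it is.

Things in the scene. Friction and masses are not known exactly. Their poses are not given: they have to be found in the camera images.
- orange_rotor: Loose orange rotor, 130-210 g, upright on the table. Disc 110 mm across, 10 thick, with 8 black dots; on it a block hub 54 along x, 37 along y, top 46 above the underside. A slot 38 (x) by 17 (y) runs right through, up and down. Grip the hub from above across its 37 mm width (along y). Origin: centre of the underside, z up, x along the slot. Fits either way round (half turn).
- spindle: Fixed spindle on the drive unit; does not turn. Origin: centre of the top of its round dark steel shoulder (44 mm across, 72 above the table), where the rotor's underside must rest; z up. A brass tongue 32 mm along x, 10 along y, flats facing +-y, rises from it, rounded off above 31 mm, nose tip at 39. Play in the slot: 3 mm lengthwise, 3.5 crosswise, about 18 degrees in turn.
- drive_unit: Fixed white box of the bench spinner, 150 mm (x) by 160 mm (y), 64 mm high, standing on the table, with the spindle in the middle of its top and a small control panel on its -x face. Origin: centre of its underside.
- blue_rotor: Loose blue rotor for another machine, not to be moved: same disc and height as the orange one, but a round hub 45 mm across with a round 14 mm bore that does not fit. Origin: centre of the underside.
There are look-alikes about, which are no part of the job. Of the things that look like the orange_rotor, take the one that is farthest to the robot's right at the start.

How it is judged:
By the outcome, as a careful person would: the job done as asked, in the order asked, and still so for the second after the job is handed in, with the robot touching nothing.
It also fails if it takes over 35 s, if anything falls off the work surface, if the arm or the gripper's body presses on something with over 40 N, if the wrist force passes 120 N, or if a joint passes its speed limit or range.

## Robot

A 6-joint arm with a two-finger parallel gripper is mounted at the origin on the work surface. World frame = base frame: x ahead of the robot, y to its left, z up, the work surface at z = 0. Lengths are in m, angles in rad, forces in N, time in s.
With the tool pointing down it reaches from about 0.25 to 0.775 m from the base axis. Payload 4 kg.
Tool frame: the origin (TCP) lies at the very end of the fingers, on their centre line; the grasp point (between the pads) lies 19 mm behind it; z points along the fingers, x is the direction in which the jaws open and shut, and the axes are right-handed (so a half turn about z gives the same grasp; the last joint's range is limited). The gripper opens to 85 mm and grips with 20 to 120 N. Pads are 22 mm wide; open, the fingers measure 114 mm over their backs; the gripper's body (76 mm by 85 mm) begins 54 mm behind the grasp point. The pads swing forward as they close: fully open they stand 13 mm farther back than shut.
Start: joints at [-1.218, 0.087, 1.371, -0, 1.684, -0.103], TCP at [0.242, -0.494, 0.231] pointing down, gripper open.
Joint ranges: [-3.1, 3.1], [-0.76, 2.03], [0.27, 2.55], [-1.08, 4.22], [0.17, 2.65], [-2.57, 2.57]. Speed limits (rad/s): [2.79, 2.79, 3.14, 3.14, 3.14, 3.14].

## Interface

Orientations are given as a unit quaternion [x, y, z, w].
In Python, from cell import r gives the robot as it stands.
- The arm moves only by the shell command python3 -m pendant 'ROWS'. ROWS is JSON, a list of rows, each an object of numbers: "tx", "ty", "tz": the shift along the tool's x, y, z in cm; "wx", "wy", "wz": the turn, a rotation vector about the tool's x, y, z in degrees; "gripper": the closure, from 0 (fully open) to 1 (shut). A call has 1 to 5 rows; each row is the pose to reach, as a shift and turn from the pose commanded when the call began, along the tool's axes at that moment; what a row does not reach only later rows make up. A row lasts 1/10 s, in which the tool goes at most 50 mm and 8.59 degrees, less where a joint would pass 70% of its speed; a pose out of reach is approached as far as the arm can. A call with a gripper value outside its range is refused whole. The fingers move at their own pace and stop on an object; the grip force is fixed at half the most. Time passes only in rows, so rows that repeat a pose let the fingers close. It gives the time, the measured TCP pose, the force and the opening at its end, in the units of the state.
- r.get_obs(): the state, without advancing time (a new reading comes with each control period).
- r.snapshot(name): name is "scene" or "top"; returns a dict with "frame" (420x560x3 uint8, blue, green, red), "fov_y" (degrees; the focal length in pixels is half the picture's height over the tangent of half this angle, whatever the lens; pixels are square), "cx", "cy" (the principal point, pixels), "R" (3x3) and "t" (3): a world point X has camera coordinates R X + t. Camera axes: x right, y down, z forward; pixel columns grow to the right and rows downward; lengths in m; the calibration is good to about 2 mm. A picture is of the moment at which its call begins. There is no depth.
- r.finish_job(): hands the job in, once; it reports no verdict.
The state is a dict: "time": time; "joints": joint angles; "dq": joint speeds; "joint_torque": joint torques, N m; "eef_pos": TCP position; "orientation": TCP orientation; "force": force on the tool from outside, world axes, zero at the start; "ft_torque": the same for the moment, N m; "finger_gap": finger opening in m.
Only numpy, scipy, OpenCV 4.12 (cv2) and the standard library are available. Lean on these libraries where they do the work, as an engineer would, in place of code of your own. Each camera call takes 0.05 s, during which the arm holds its last target. There are 200 camera calls.

## Working session

There is one attempt and no reset: what is moved stays moved. The work goes in short steps, Python scripts to look and compute and a shell command to move; the robot and the scene stay as the last step left them, time stands still between calls to the robot, and variables do not carry over. Pictures are saved under pics/ and viewed, about 8 in all and at most 12, crops included, and the job is handed in when it is done.

```bash
ls; mkdir -p pics
python3 - <<'E'
from cell import r
import cv2,pickle
for n in("scene","top"):
    s=r.snapshot(n); cv2.imwrite(f"pics/{n}0.png",s["frame"]); pickle.dump(s,open(f"{n}0.pkl","wb"))
    print(n,s["fov_y"],s["cx"],s["cy"],s["R"],s["t"])
o=r.get_obs();print(o["time"],o["eef_pos"],o["orientation"],o["finger_gap"])
E
```

```text
pics
scene 46.244764013774414 270.78147586493213 215.53839180522218 [[ 2.60499747e-01  9.65473785e-01  5.02031032e-04]
 [ 5.61041543e-01 -1.50954459e-01 -8.13907328e-01]
 [-7.85730405e-01  2.12304313e-01 -5.80994500e-01]] [-0.23414479 -0.22041557  1.44998234]
top 57.50612439224506 275.5958053031087 208.66019996411336 [[-0.0277925  -0.99956076 -0.01028903]
 [-0.99546022  0.0286129  -0.09077585]
 [ 0.09103037  0.00771943 -0.9958182 ]] [0.11108999 0.55257269 1.01730858]
0.1 [ 0.24193703 -0.49342202  0.23022444] [ 8.48580019e-01 -5.29066016e-01 -8.26403015e-04 -6.46752265e-04] 0.0850242058705314
```

View pics/scene0.png

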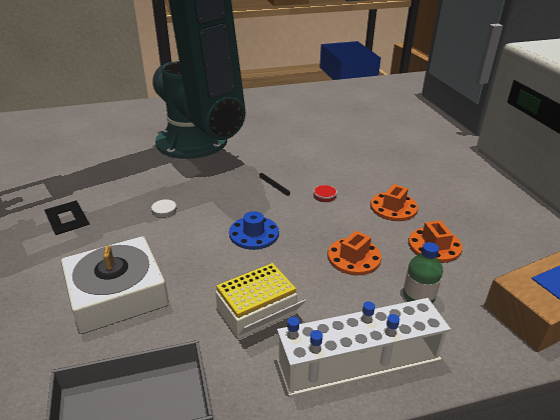

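View pics/top0.png

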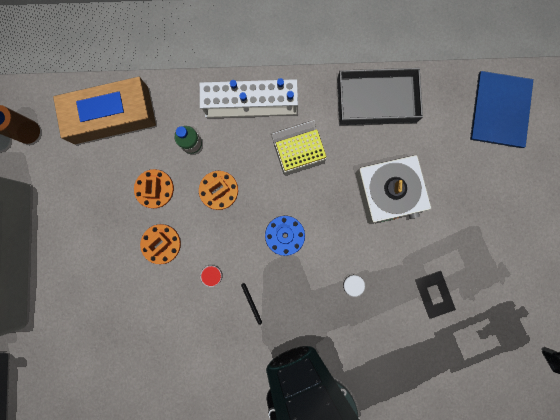

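The two views match. The orange candidates in the top view are at (218,190), (153,188) and (160,243). Image right is −y, so the rightmost is (218,190), which is (355,253) in the scene view. The spindle is at about (396,188) top and (110,262) scene. Next I'll enlarge both.

Run:
```python
import cv2,numpy as np
t=cv2.imread("pics/top0.png");s=cv2.imread("pics/scene0.png")
f=lambda i,x,y,w,h,k:cv2.resize(i[y:y+h,x:x+w],None,fx=k,fy=k,interpolation=cv2.INTER_CUBIC)
a=f(t,193,165,50,50,8);b=f(t,356,150,80,80,5)
cv2.imwrite("pics/crops.png",np.hstack([a,b]))
c=f(s,320,220,70,55,5.7);d=f(s,55,230,115,90,3.47)
h=min(c.shape[0],d.shape[0]);cv2.imwrite("pics/crops2.png",np.hstack([c[:h],d[:h]]))
print(a.shape,c.shape,d.shape)
```

```text
(400, 400, 3) (314, 399, 3) (312, 399, 3)
```

View pics/crops.png

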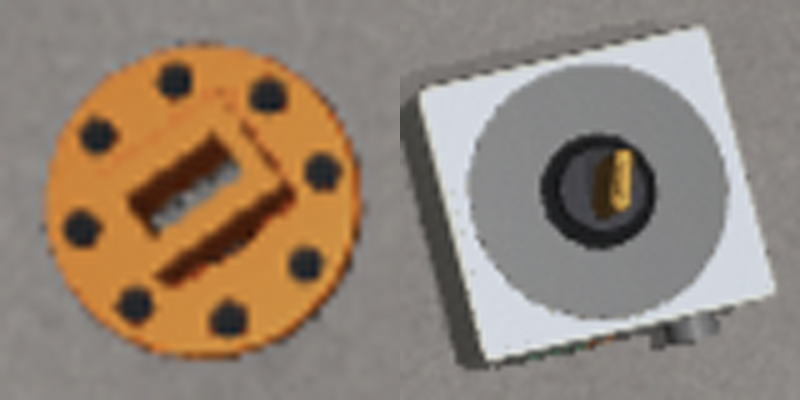

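View pics/crops2.png

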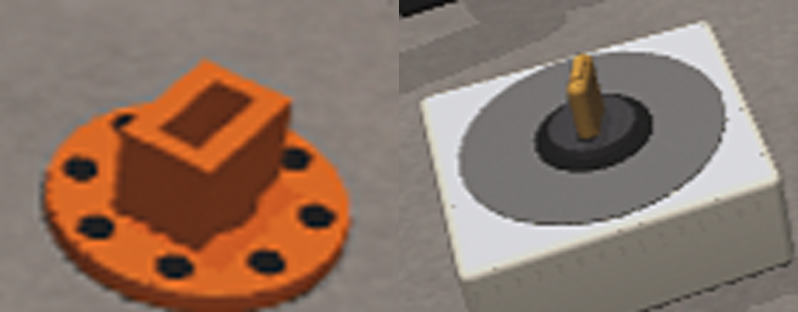

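Top crop: the 8 dots are centred at crop (202,200). The hub and slot are clear, and bench texture shows through the slot. The tongue's gold top runs from about (628,150) to (617,212), with the black ring centred at (599,191). Scene crop: the hub top corners are at (207,60), (290,100), (208,172) and (122,125). I'll fit poses from these, using gold silhouettes for the tongue.

```bash
cat > h.py <<'E'
import numpy as np,cv2
def K(s): return s["frame"].shape[0]/2/np.tan(np.radians(s["fov_y"]/2))
def proj(s,X):
    c=np.atleast_2d(X)@np.array(s["R"]).T+np.array(s["t"]); return c[:,:2]/c[:,2:]*K(s)+[s["cx"],s["cy"]]
def back(s,uv,z):
    uv=np.atleast_2d(uv); d=np.c_[(uv-[s["cx"],s["cy"]])/K(s),np.ones(len(uv))]@np.array(s["R"]); C=-np.array(s["R"]).T@s["t"]
    return C+d*((z-C[2])/d[:,2])[:,None]
def pl(x,y,a,P):
    P=np.array(P,float);c,s=np.cos(a),np.sin(a); return np.c_[x+c*P[:,0]-s*P[:,1],y+s*P[:,0]+c*P[:,1],P[:,2]]
E
python3 - <<'E'
import pickle,numpy as np,cv2
from h import *
from scipy.optimize import minimize,least_squares
T=pickle.load(open("top0.pkl","rb"));S=pickle.load(open("scene0.pkl","rb"))
u=lambda p,k,o:(np.array(p)+.5)/k-.5+o
# rotor
c=back(T,u([[202,200]],8,[193,165]),.010)[0];print("rotor dots top",c)
d=u([[83,168],[95,227],[175,266],[265,263],[317,215],[296,158]],5.7,[320,220])
D=back(S,d,.010);print("scene dots circ r",cv2.minEnclosingCircle(D[:,:2].astype(np.float32)))
ht=back(S,u([[207,60],[290,100],[208,172],[122,125]],5.7,[320,220]),.046)
print("hub scene",ht.mean(0),np.linalg.norm(np.roll(ht,-1,0)-ht,axis=1),[np.degrees(np.arctan2(*(ht[b]-ht[a])[1::-1])) for a,b in((0,1),(2,3),(1,2),(3,0))])
sl=back(T,u([[130,200],[218,135],[240,168],[158,238]],8,[193,165]),.046)
print("slot top",sl.mean(0),np.linalg.norm(np.roll(sl,-1,0)-sl,axis=1),np.degrees(np.arctan2(*(sl[1]-sl[0])[1::-1])))
# box
b=back(T,u([[420-400,92],[308,27],[375,292],[87,362]],5,[356,150]),.064)
print("box",b.mean(0),np.linalg.norm(np.roll(b,-1,0)-b,axis=1),[np.degrees(np.arctan2(*(b[j]-b[i])[1::-1])) for i,j in((0,1),(3,2),(3,0),(2,1))])
print("ring top c",back(T,u([[199,191]],5,[356,150]),.066))
# tongue silhouettes
M=[]
for s,(x0,y0,w,h) in((T,(385,170,25,35)),(S,(90,235,45,45))):
    hsv=cv2.cvtColor(s["frame"],cv2.COLOR_BGR2HSV);m=np.zeros(hsv.shape[:2],np.uint8)
    m[y0:y0+h,x0:x0+w]=((hsv[y0:y0+h,x0:x0+w,1]>110)&(hsv[y0:y0+h,x0:x0+w,2]>40))
    print("gold px",m.sum(),np.argwhere(m).mean(0)); M.append(m.astype(float))
pts=[(sx*16*(1 if z<.032 else .75),sy*5*(1 if z<.032 else .5),z*1000) for sx in(1,-1) for sy in(1,-1) for z in(0,.031,.039)]
pts=np.array(pts)/1000+[0,0,.072]
def cost(p,k=16):
    e=0
    for s,m in zip((T,S),M):
        h=cv2.convexHull(np.round(proj(s,pl(p[0],p[1],p[2],pts))*k).astype(np.int32))
        o=np.zeros(m.shape,np.uint8);big=np.zeros((40*8,40*8),np.uint8)
        yc,xc=np.argwhere(m).mean(0).astype(int);q=((h/k-[xc-20,yc-20]+.5)*8).astype(np.int32)
        cv2.fillConvexPoly(big,q,1);r=cv2.resize(big.astype(np.float32),(40,40),interpolation=cv2.INTER_AREA)
        e+=np.abs(r-m[yc-20:yc+20,xc-20:xc+20]).sum()/m.sum()
    return e
c0=b.mean(0)
R=[]
for a in range(0,180,10):
    q=minimize(cost,[c0[0],c0[1],np.radians(a)],method="Nelder-Mead",options=dict(initial_simplex=[[c0[0]+i,c0[1]+j,np.radians(a)+k] for i,j,k in((0,0,0),(.005,0,0),(0,.005,0),(0,0,.15))]))
    R.append((q.fun,*q.x[:2],np.degrees(q.x[2])))
for x in sorted(R)[:4]:print("tongue",np.round(x,4))
E
```

```text
rotor dots top [0.61490478 0.25484325 0.01      ]
scene dots circ r ((0.614776611328125, 0.25491344928741455), 0.0437401607632637)
hub scene [0.61455347 0.2549608  0.046     ] [0.03533413 0.05338539 0.03724678 0.05183736] [np.float64(33.031157524747144), np.float64(-149.35457582855233), np.float64(-56.02557099825691), np.float64(121.9241220706054)]
slot top [0.61480264 0.25426225 0.046     ] [0.0366861  0.0135374  0.03612033 0.01607913] -54.6816053239725
box [ 0.59730556 -0.22040479  0.064     ] [0.15676869 0.14419415 0.15539428 0.14649861] [np.float64(-78.84325469230164), np.float64(-77.99003815465122), np.float64(11.0440832314546), np.float64(10.489296073447752)]
ring top c [[ 0.59771858 -0.2206661   0.066     ]]
gold px 84 [186.08333333 398.29761905]
gold px 175 [257.64571429 108.16571429]
tongue [  0.478    0.5977  -0.2209 177.1709]
tongue [  0.4799   0.5977  -0.2211 177.5841]
tongue [ 0.48    0.5977 -0.2212 -1.9311]
tongue [  0.4814   0.5974  -0.2209 177.1267]
```

Two views agree: the rotor is at (0.615, 0.255) with yaw about −57°, and the spindle is at (0.5977, −0.221) with yaw about −3°. The sizes check out. I'll grip with tool x at yaw 33°, and place at tool yaw 87°, where joint 6 is about −107°, inside its range.

```bash
cat > g.py <<'E'
import sys,numpy as np
from cell import r
from scipy.spatial.transform import Rotation as Ro
o=r.get_obs();R=Ro.from_quat(o["orientation"])
print("t",round(o["time"],2),"pos",np.round(o["eef_pos"],4),"yaw",np.degrees(np.arctan2(*R.as_matrix()[1::-1,0])).round(2),"F",np.round(o["force"],1),"gap",round(o["finger_gap"],4))
for a in sys.argv[1:]:
    x,y,z,w=map(float,a.split(","));c,s=np.cos(np.radians(w)),np.sin(np.radians(w))
    G=Ro.from_matrix([[c,s,0],[s,-c,0],[0,0,-1]])
    print(a,"t cm",np.round(R.inv().apply(np.array([x,y,z])-o["eef_pos"])*100,2),"w deg",np.round((R.inv()*G).as_rotvec(degrees=True),2))
E
python3 g.py .615,.2548,.12,33 .4285,-.12,.2,-15
```

```text
t 0.1 pos [ 0.2419 -0.4934  0.2302] yaw -63.88 F [ 0.3 -0.2  1.3] gap 0.085
.615,.2548,.12,33 t cm [-50.74 -66.43  11.14] w deg [-1.100e-01  8.000e-02 -9.688e+01]
.4285,-.12,.2,-15 t cm [-25.31 -33.19   3.08] w deg [ -0.06   0.11 -48.88]
```

```bash
python3 -m pendant '[{"tx":-3.04,"ty":-3.98,"wz":-8,"gripper":0},{"tx":-6.08,"ty":-7.96,"wz":-16,"gripper":0},{"tx":-9.12,"ty":-11.94,"wz":-24,"gripper":0},{"tx":-12.16,"ty":-15.92,"wz":-32,"gripper":0},{"tx":-15.2,"ty":-19.9,"wz":-40,"gripper":0}]'; python3 g.py .615,.2548,.15,33
```

```text
t 0.1 pos [ 0.2419 -0.4934  0.2302] yaw -63.88 F [ 0.3 -0.2  1.3] gap 0.085
.615,.2548,.15,33 t cm [-50.75 -66.43   8.14] w deg [-1.100e-01  8.000e-02 -9.688e+01]invalid input at $[0]: expected keys tx, ty, tz, wx, wy, wz, gripper
```

All keys are required.

```bash
python3 -m pendant '[{"tx":-3.04,"ty":-3.98,"tz":0,"wx":0,"wy":0,"wz":-8,"gripper":0},{"tx":-6.08,"ty":-7.96,"tz":0,"wx":0,"wy":0,"wz":-16,"gripper":0},{"tx":-9.12,"ty":-11.94,"tz":0,"wx":0,"wy":0,"wz":-24,"gripper":0},{"tx":-12.16,"ty":-15.92,"tz":0,"wx":0,"wy":0,"wz":-32,"gripper":0},{"tx":-15.2,"ty":-19.9,"tz":0,"wx":0,"wy":0,"wz":-40,"gripper":0}]'; python3 g.py .615,.2548,.15,33
```

```text
time: 0.6
eef_pos: [0.3539, -0.2682, 0.2308]
orientation: [0.979, -0.204, -0.0, -0.0]
force: [0.9, -0.2, -0.2]
finger_gap: 0.0857
t 0.6 pos [ 0.3539 -0.2682  0.2308] yaw -23.6 F [ 0.9 -0.2 -0.2] gap 0.0857
.615,.2548,.15,33 t cm [  2.99 -58.37   8.1 ] w deg [-3.00e-02  1.00e-02 -5.66e+01]
```

```bash
python3 -m pendant '[{"tx":0.25,"ty":-4.9,"tz":0,"wx":0,"wy":0,"wz":-8,"gripper":0},{"tx":0.5,"ty":-9.8,"tz":0,"wx":0,"wy":0,"wz":-16,"gripper":0},{"tx":0.75,"ty":-14.7,"tz":0,"wx":0,"wy":0,"wz":-24,"gripper":0},{"tx":1,"ty":-19.6,"tz":0,"wx":0,"wy":0,"wz":-32,"gripper":0},{"tx":1.25,"ty":-24.5,"tz":0,"wx":0,"wy":0,"wz":-40,"gripper":0}]'; python3 g.py .615,.2548,.15,33
```

```text
time: 1.1
eef_pos: [0.4646, -0.0492, 0.231]
orientation: [0.99, 0.143, -0.0, 0.0]
force: [1.3, -1.0, -0.2]
finger_gap: 0.0855
t 1.1 pos [ 0.4646 -0.0492  0.231 ] yaw 16.45 F [ 1.3 -1.  -0.2] gap 0.0855
.615,.2548,.15,33 t cm [ 23.04 -24.9    8.09] w deg [ 1.000e-02  2.000e-02 -1.655e+01]
```

```bash
python3 -m pendant '[{"tx":3.3,"ty":-3.55,"tz":0,"wx":0,"wy":0,"wz":-4,"gripper":0},{"tx":6.6,"ty":-7.1,"tz":0.5,"wx":0,"wy":0,"wz":-8,"gripper":0},{"tx":9.8,"ty":-10.6,"tz":1.5,"wx":0,"wy":0,"wz":-11,"gripper":0},{"tx":13,"ty":-14.1,"tz":2.5,"wx":0,"wy":0,"wz":-14,"gripper":0},{"tx":16.2,"ty":-17.5,"tz":3.5,"wx":0,"wy":0,"wz":-16.5,"gripper":0}]'; python3 g.py .615,.2548,.1,33
```

```text
time: 1.6
eef_pos: [0.5716, 0.1639, 0.1953]
orientation: [0.959, 0.282, -0.0, 0.0]
force: [0.6, -1.1, -0.1]
finger_gap: 0.0854
t 1.6 pos [0.5716 0.1639 0.1953] yaw 32.75 F [ 0.6 -1.1 -0.1] gap 0.0854
.615,.2548,.1,33 t cm [ 8.57 -5.3   9.53] w deg [-0.    0.05 -0.25]
```

```bash
python3 -m pendant '[{"tx":3.5,"ty":-2.2,"tz":1,"wx":0,"wy":0,"wz":0,"gripper":0},{"tx":6,"ty":-3.8,"tz":3,"wx":0,"wy":0,"wz":0,"gripper":0},{"tx":7.5,"ty":-4.6,"tz":5.5,"wx":0,"wy":0,"wz":0,"gripper":0},{"tx":8,"ty":-5,"tz":8,"wx":0,"wy":0,"wz":0,"gripper":0},{"tx":8,"ty":-5,"tz":9,"wx":0,"wy":0,"wz":0,"gripper":0}]'; python3 g.py .615,.2548,.1,33
python3 - <<'E'
from cell import r
import cv2,pickle,numpy as np
s=r.snapshot("top");t=r.snapshot("scene")
a=cv2.resize(s["frame"][140:240,168:268],(400,400),interpolation=2);b=cv2.resize(t["frame"][180:280,305:405],(400,400),interpolation=2)
cv2.imwrite("pics/pre.png",np.hstack([a,b]))
E
```

```text
time: 2.1
eef_pos: [0.6098, 0.2476, 0.1016]
orientation: [0.96, 0.282, -0.004, 0.0]
force: [-1.3, -0.1, -0.6]
finger_gap: 0.0855
t 2.1 pos [0.6098 0.2476 0.1016] yaw 32.71 F [-1.3 -0.1 -0.6] gap 0.0855
.615,.2548,.1,33 t cm [ 0.83 -0.32  0.15] w deg [-0.12  0.4  -0.29]
```

View pics/pre.png

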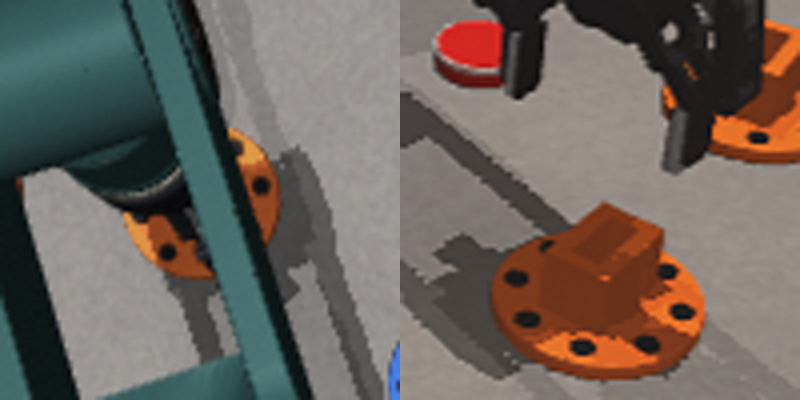

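The pictures show the jaws above the target rotor, opening across the hub's narrow side. Next I settle, then descend in stages.

```bash
python3 g.py .615,.2548,.05,33;  python3 -m pendant '[{"tx":0.2,"ty":-0.3,"tz":0,"wx":0,"wy":0,"wz":-0.3,"gripper":0},{"tx":0.4,"ty":-0.3,"tz":0.5,"wx":0,"wy":0,"wz":-0.3,"gripper":0},{"tx":0.5,"ty":-0.3,"tz":2,"wx":0,"wy":0,"wz":-0.3,"gripper":0},{"tx":0.5,"ty":-0.3,"tz":3.5,"wx":0,"wy":0,"wz":-0.3,"gripper":0},{"tx":0.5,"ty":-0.3,"tz":3.5,"wx":0,"wy":0,"wz":-0.3,"gripper":0}]'; python3 g.py .615,.2548,.014,33
```

```text
t 2.2 pos [0.6101 0.2465 0.1032] yaw 32.62 F [0.1 0.3 0.4] gap 0.0854
.615,.2548,.05,33 t cm [ 0.89 -0.43  5.31] w deg [-0.07  0.34 -0.38]
time: 2.7
eef_pos: [0.6121, 0.2514, 0.0671]
orientation: [0.959, 0.283, -0.004, 0.0]
force: [-0.1, 0.2, -0.6]
finger_gap: 0.0857
t 2.7 pos [0.6121 0.2514 0.0671] yaw 32.9 F [-0.1  0.2 -0.6] gap 0.0857
.615,.2548,.014,33 t cm [ 0.46 -0.12  5.31] w deg [-0.1  0.4 -0.1]
```

```bash
python3 -m pendant '[{"tx":0.4,"ty":-0.1,"tz":1,"wx":0,"wy":0.4,"wz":0,"gripper":0},{"tx":0.45,"ty":-0.1,"tz":2.5,"wx":0,"wy":0.4,"wz":0,"gripper":0},{"tx":0.45,"ty":-0.1,"tz":4,"wx":0,"wy":0.4,"wz":0,"gripper":0},{"tx":0.45,"ty":-0.1,"tz":5,"wx":0,"wy":0.4,"wz":0,"gripper":0},{"tx":0.45,"ty":-0.1,"tz":5,"wx":0,"wy":0.4,"wz":0,"gripper":0}]'; python3 g.py .615,.2548,.014,33
```

```text
time: 3.2
eef_pos: [0.6158, 0.255, 0.018]
orientation: [0.959, 0.283, 0.001, -0.001]
force: [0.0, 1.0, -0.5]
finger_gap: 0.0853
t 3.2 pos [0.6158 0.255  0.018 ] yaw 32.92 F [ 0.   1.  -0.5] gap 0.0853
.615,.2548,.014,33 t cm [-0.08 -0.02  0.4 ] w deg [-0.08 -0.09 -0.08]
```

```bash
python3 -m pendant '[{"tx":-0.05,"ty":0,"tz":0.3,"wx":0,"wy":0,"wz":0,"gripper":0.2},{"tx":-0.05,"ty":0,"tz":0.3,"wx":0,"wy":0,"wz":0,"gripper":0.4},{"tx":-0.05,"ty":0,"tz":0.3,"wx":0,"wy":0,"wz":0,"gripper":0.5},{"tx":-0.05,"ty":0,"tz":0.3,"wx":0,"wy":0,"wz":0,"gripper":0.7},{"tx":-0.05,"ty":0,"tz":0.3,"wx":0,"wy":0,"wz":0,"gripper":1}]';python3 -m pendant '[{"tx":0,"ty":0,"tz":0,"wx":0,"wy":0,"wz":0,"gripper":1},{"tx":0,"ty":0,"tz":0,"wx":0,"wy":0,"wz":0,"gripper":1},{"tx":0,"ty":0,"tz":0,"wx":0,"wy":0,"wz":0,"gripper":1},{"tx":0,"ty":0,"tz":0,"wx":0,"wy":0,"wz":0,"gripper":1}]'; python3 g.py
```

```text
time: 3.7
eef_pos: [0.618, 0.2556, 0.0195]
orientation: [0.959, 0.283, 0.005, -0.001]
force: [-0.4, 0.0, 2.0]
finger_gap: 0.0362
time: 4.1
eef_pos: [0.618, 0.2556, 0.0195]
orientation: [0.959, 0.283, 0.004, -0.001]
force: [1.2, -0.1, 5.6]
finger_gap: 0.036
t 4.1 pos [0.618  0.2556 0.0195] yaw 32.91 F [ 1.2 -0.1  5.6] gap 0.036
```

```bash
python3 -m pendant '[{"tx":0,"ty":0,"tz":-0.5,"wx":0,"wy":0,"wz":0,"gripper":1},{"tx":0,"ty":0,"tz":-1.5,"wx":0,"wy":0,"wz":0,"gripper":1},{"tx":0,"ty":0,"tz":-3.5,"wx":0,"wy":0,"wz":0,"gripper":1},{"tx":0,"ty":0,"tz":-6.5,"wx":0,"wy":0,"wz":0,"gripper":1},{"tx":0,"ty":0,"tz":-10,"wx":0,"wy":0,"wz":0,"gripper":1}]'; python3 -m pendant '[{"tx":0,"ty":0,"tz":-4,"wx":0,"wy":0,"wz":0,"gripper":1},{"tx":0,"ty":0,"tz":-7,"wx":0,"wy":0,"wz":0,"gripper":1},{"tx":0,"ty":0,"tz":-8,"wx":0,"wy":0,"wz":0,"gripper":1}]'; python3 g.py .5977,-.2208,.19,87
python3 - <<'E'
from cell import r
import cv2,pickle,numpy as np
t=r.snapshot("scene")
b=cv2.resize(t["frame"][80:280,290:490],(600,600),interpolation=2)
cv2.imwrite("pics/lift.png",b)
E
```

```text
time: 4.6
eef_pos: [0.6151, 0.2545, 0.117]
orientation: [0.959, 0.283, 0.001, -0.001]
force: [1.3, -0.3, -1.1]
finger_gap: 0.0363
time: 4.9
eef_pos: [0.6175, 0.2551, 0.2034]
orientation: [0.959, 0.283, 0.007, -0.001]
force: [0.2, -0.3, -1.1]
finger_gap: 0.0363
t 4.9 pos [0.6175 0.2551 0.2034] yaw 32.92 F [ 0.2 -0.3 -1.1] gap 0.0363
.5977,-.2208,.19,87 t cm [-27.54  38.87   1.03] w deg [  0.49  -0.69 -54.08]
```

View pics/lift.png

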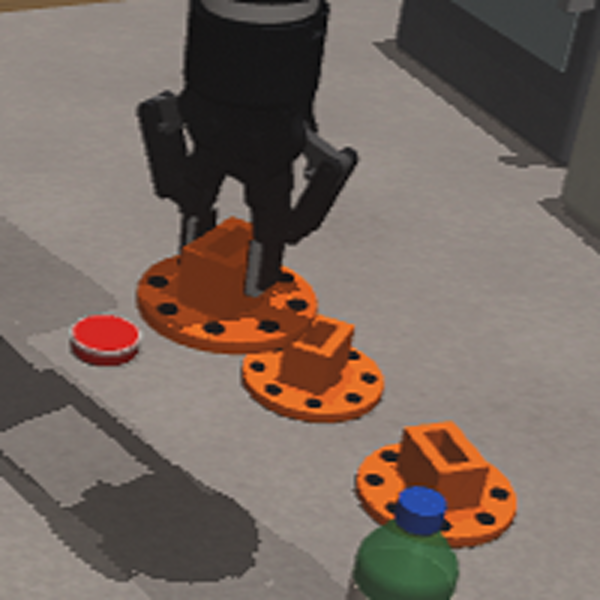

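The rotor is held level: the left finger is at (195,240), the right at (262,270), and it is clear of the others. Carrying it over to the spindle.

```bash
python3 -m pendant '[{"tx":-1,"ty":1.5,"tz":0,"wx":0,"wy":0,"wz":-2,"gripper":1},{"tx":-3,"ty":4.5,"tz":0,"wx":0,"wy":0,"wz":-6,"gripper":1},{"tx":-5.5,"ty":8,"tz":0,"wx":0,"wy":0,"wz":-11,"gripper":1},{"tx":-8,"ty":11.5,"tz":0,"wx":0,"wy":0,"wz":-16,"gripper":1},{"tx":-10.5,"ty":15,"tz":0,"wx":0,"wy":0,"wz":-21,"gripper":1}]'; python3 g.py .5977,-.2208,.19,87
```

```text
time: 5.45
eef_pos: [0.6079, 0.0703, 0.1942]
orientation: [0.89, 0.455, 0.001, -0.001]
force: [0.6, -0.2, -1.0]
finger_gap: 0.0358
t 5.45 pos [0.6079 0.0703 0.1942] yaw 54.16 F [ 0.6 -0.2 -1. ] gap 0.0358
.5977,-.2208,.19,87 t cm [-24.2   16.22   0.32] w deg [ -0.04  -0.2  -32.84]
```

```bash
python3 -m pendant '[{"tx":-3.3,"ty":2.2,"tz":0,"wx":0,"wy":0,"wz":-5,"gripper":1},{"tx":-6.6,"ty":4.4,"tz":0,"wx":0,"wy":0,"wz":-10,"gripper":1},{"tx":-9.9,"ty":6.6,"tz":0,"wx":0,"wy":0,"wz":-15,"gripper":1},{"tx":-13.2,"ty":8.8,"tz":0,"wx":0,"wy":0,"wz":-20,"gripper":1},{"tx":-16.5,"ty":11,"tz":0,"wx":0,"wy":0,"wz":-25,"gripper":1}]'; python3 g.py .5977,-.2208,.18,87
```

```text
time: 5.95
eef_pos: [0.5998, -0.1276, 0.1935]
orientation: [0.771, 0.637, 0.002, -0.002]
force: [1.1, 0.4, -2.6]
finger_gap: 0.036
t 5.95 pos [ 0.5998 -0.1276  0.1935] yaw 79.12 F [ 1.1  0.4 -2.6] gap 0.036
.5977,-.2208,.18,87 t cm [-9.2   1.56  1.3 ] w deg [ 0.02 -0.31 -7.88]
```

```bash
python3 -m pendant '[{"tx":-3,"ty":0.5,"tz":0,"wx":0,"wy":0,"wz":-3,"gripper":1},{"tx":-6,"ty":1,"tz":0,"wx":0,"wy":0,"wz":-6,"gripper":1},{"tx":-8,"ty":1.35,"tz":0.5,"wx":0,"wy":0,"wz":-7.5,"gripper":1},{"tx":-8.9,"ty":1.5,"tz":1,"wx":0,"wy":0,"wz":-7.9,"gripper":1},{"tx":-9,"ty":1.5,"tz":1.2,"wx":0,"wy":0,"wz":-7.9,"gripper":1}]'; python3 -m pendant '[{"tx":0,"ty":0,"tz":0,"wx":0,"wy":0,"wz":0,"gripper":1},{"tx":0,"ty":0,"tz":0,"wx":0,"wy":0,"wz":0,"gripper":1}]';python3 g.py .5977,-.2208,.16,87
```

```text
time: 6.45
eef_pos: [0.5975, -0.2179, 0.1811]
orientation: [0.727, 0.686, 0.003, -0.002]
force: [-0.3, 1.2, -1.4]
finger_gap: 0.0361
time: 6.65
eef_pos: [0.5988, -0.2162, 0.1841]
orientation: [0.726, 0.688, 0.003, 0.0]
force: [0.1, 0.3, -1.5]
finger_gap: 0.0362
t 6.65 pos [ 0.5988 -0.2162  0.1841] yaw 86.89 F [ 0.1  0.3 -1.5] gap 0.0362
.5977,-.2208,.16,87 t cm [-0.48 -0.1   2.4 ] w deg [ 0.29 -0.28 -0.11]
```

```bash
python3 -m pendant '[{"tx":-0.2,"ty":-0.1,"tz":0.8,"wx":0.3,"wy":-0.3,"wz":0,"gripper":1},{"tx":-0.45,"ty":-0.1,"tz":1.8,"wx":0.3,"wy":-0.3,"wz":0,"gripper":1},{"tx":-0.45,"ty":-0.1,"tz":2.8,"wx":0.3,"wy":-0.3,"wz":0,"gripper":1},{"tx":-0.45,"ty":-0.1,"tz":3.3,"wx":0.3,"wy":-0.3,"wz":0,"gripper":1},{"tx":-0.45,"ty":-0.1,"tz":3.3,"wx":0.3,"wy":-0.3,"wz":0,"gripper":1}]';python3 g.py .5977,-.2208,.145,87;  python3 - <<'E'
from cell import r
import cv2,pickle,numpy as np
s=r.snapshot("top");t=r.snapshot("scene");pickle.dump((s,t),open("hov.pkl","wb"))
a=cv2.resize(s["frame"][140:240,350:450],(400,400),interpolation=2);b=cv2.resize(t["frame"][190:290,60:160],(400,400),interpolation=2)
cv2.imwrite("pics/hov.png",np.hstack([a,b]))
E
```

```text
time: 7.15
eef_pos: [0.5968, -0.2214, 0.1494]
orientation: [0.726, 0.687, -0.001, -0.001]
force: [0.3, 0.3, -1.3]
finger_gap: 0.0358
t 7.15 pos [ 0.5968 -0.2214  0.1494] yaw 86.82 F [ 0.3  0.3 -1.3] gap 0.0358
.5977,-.2208,.145,87 t cm [0.07 0.08 0.44] w deg [-0.16 -0.01 -0.18]
```

View pics/hov.png

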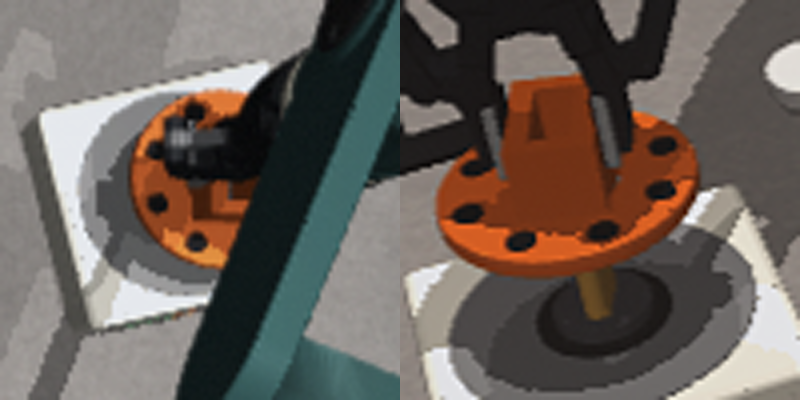

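The rotor hangs level just above the tongue and is roughly centred. I'll check its centre from the dots in the scene crop: (475,165), (468,213), (520,240), (603,231), (660,190), (664,145).

```bash
python3 - <<'E'
import pickle,numpy as np
from h import *
from scipy.optimize import least_squares
s,t=pickle.load(open("hov.pkl","rb"))
u=lambda p,o:(np.array(p)+.5)/4-.5+o
d=u([[75,165],[68,213],[120,240],[203,231],[260,190],[264,145]],[60,190])
a=u([[197,111],[156,150],[158,203],[197,242]],[350,140])
def f(p,z=None):
    z=p[3] if z is None else z
    A=back(t,d,z);B=back(s,a,z);e=[]
    for P in(A,B): e.append(np.hypot(P[:,0]-p[0],P[:,1]-p[1])-p[2])
    return np.concatenate(e)
for z in(None,.140):
    q=least_squares(f,[.5977,-.2208,.0435,.14],args=(z,));print(z,q.x.round(4),q.fun.round(4))
A=back(t,d,.14)-[*q.x[:2],.14];print("dot angles",np.degrees(np.arctan2(A[:,1],A[:,0])).round(1))
from collections import OrderedDict
T0=pickle.load(open("top0.pkl","rb"));dd=(np.array([[176,80],[228,320],[268,96],[136,304],[98,136],[305,264],[322,172],[82,229]])+.5)/8-.5+[193,165]
B=back(T0,dd,.01);B=B-B.mean(0);print("initial radii",np.hypot(B[:,0],B[:,1]).round(4),"angles mod45",(np.degrees(np.arctan2(B[:,1],B[:,0]))%45).round(1))
E
python3 g.py .5977,-.2208,.13,87
```

```text
None [ 0.5963 -0.2222  0.0433  0.142 ] [ 0.0005 -0.0005 -0.0003  0.0008 -0.0003 -0.0001 -0.0002  0.0003 -0.0002
  0.    ]
0.14 [ 0.5951 -0.2226  0.0431  0.14  ] [ 0.0016 -0.0006 -0.0014 -0.0003 -0.0006  0.0008  0.0014  0.001  -0.0007
 -0.0012]
dot angles [-118.9  -72.4  -26.6   20.2   65.3  110.2]
initial radii [0.0433 0.0431 0.043  0.0427 0.043  0.0426 0.0429 0.0428] angles mod45 [11.2 11.4 11.7 11.8 11.8 11.5 11.5 12.1]
t 7.25 pos [ 0.5977 -0.2219  0.1512] yaw 86.82 F [ 0.1 -0.6 -0.6] gap 0.0361
.5977,-.2208,.13,87 t cm [ 0.11 -0.01  2.12] w deg [ 0.01  0.06 -0.18]
```

The two-view fit gives the rotor at (0.5963, −0.2222), underside at about 0.132 and yaw about −2°. It needs about +1 mm in x and y, then a gentle lowering.

```bash
python3 -m pendant '[{"tx":0.12,"ty":0.1,"tz":0.4,"wx":0,"wy":0,"wz":0,"gripper":1},{"tx":0.12,"ty":0.1,"tz":0.9,"wx":0,"wy":0,"wz":0,"gripper":1},{"tx":0.12,"ty":0.1,"tz":1.4,"wx":0,"wy":0,"wz":0,"gripper":1},{"tx":0.12,"ty":0.1,"tz":1.9,"wx":0,"wy":0,"wz":0,"gripper":1},{"tx":0.12,"ty":0.1,"tz":2.4,"wx":0,"wy":0,"wz":0,"gripper":1}]';python3 g.py .598,-.2206,.11,87
```

```text
time: 7.75
eef_pos: [0.5987, -0.2207, 0.1268]
orientation: [0.726, 0.687, -0.0, 0.0]
force: [0.5, 0.6, -2.0]
finger_gap: 0.0356
t 7.75 pos [ 0.5987 -0.2207  0.1268] yaw 86.81 F [ 0.5  0.6 -2. ] gap 0.0356
.598,-.2206,.11,87 t cm [ 0.01 -0.07  1.68] w deg [ 0.    0.06 -0.19]
```

```bash
python3 -m pendant '[{"tx":0,"ty":0,"tz":0.3,"wx":0,"wy":0,"wz":0,"gripper":1},{"tx":0,"ty":0,"tz":0.6,"wx":0,"wy":0,"wz":0,"gripper":1},{"tx":0,"ty":0,"tz":0.9,"wx":0,"wy":0,"wz":0,"gripper":1},{"tx":0,"ty":0,"tz":1.2,"wx":0,"wy":0,"wz":0,"gripper":1},{"tx":0,"ty":0,"tz":1.2,"wx":0,"wy":0,"wz":0,"gripper":1}]';python3 g.py .598,-.2206,.11,87
```

```text
time: 8.25
eef_pos: [0.5985, -0.2207, 0.1148]
orientation: [0.727, 0.687, -0.0, 0.0]
force: [-0.2, -0.2, -2.3]
finger_gap: 0.0363
t 8.25 pos [ 0.5985 -0.2207  0.1148] yaw 86.81 F [-0.2 -0.2 -2.3] gap 0.0363
.598,-.2206,.11,87 t cm [ 0.01 -0.05  0.48] w deg [-0.03  0.05 -0.19]
```

No contact, and the underside is about 15 mm below the nose tip, so the tongue is in the slot. Continuing.

```bash
python3 -m pendant '[{"tx":0,"ty":0,"tz":0.4,"wx":0,"wy":0,"wz":0,"gripper":1},{"tx":0,"ty":0,"tz":0.8,"wx":0,"wy":0,"wz":0,"gripper":1},{"tx":0,"ty":0,"tz":1.2,"wx":0,"wy":0,"wz":0,"gripper":1},{"tx":0,"ty":0,"tz":1.6,"wx":0,"wy":0,"wz":0,"gripper":1},{"tx":0,"ty":0,"tz":1.8,"wx":0,"wy":0,"wz":0,"gripper":1}]';python3 g.py .598,-.2206,.09,87
```

```text
time: 8.75
eef_pos: [0.5985, -0.2207, 0.0966]
orientation: [0.726, 0.687, -0.0, 0.0]
force: [0.2, 0.5, -0.1]
finger_gap: 0.0361
t 8.75 pos [ 0.5985 -0.2207  0.0966] yaw 86.82 F [ 0.2  0.5 -0.1] gap 0.0361
.598,-.2206,.09,87 t cm [ 0.01 -0.05  0.66] w deg [-0.03  0.05 -0.18]
```

```bash
python3 -m pendant '[{"tx":0,"ty":0,"tz":0.1,"wx":0,"wy":0,"wz":0,"gripper":1},{"tx":0,"ty":0,"tz":0.2,"wx":0,"wy":0,"wz":0,"gripper":1},{"tx":0,"ty":0,"tz":0.3,"wx":0,"wy":0,"wz":0,"gripper":1},{"tx":0,"ty":0,"tz":0.4,"wx":0,"wy":0,"wz":0,"gripper":1},{"tx":0,"ty":0,"tz":0.5,"wx":0,"wy":0,"wz":0,"gripper":1}]';python3 g.py
```

```text
time: 9.25
eef_pos: [0.5989, -0.2209, 0.0925]
orientation: [0.727, 0.687, -0.0, 0.001]
force: [-0.3, 0.4, -1.1]
finger_gap: 0.0357
t 9.25 pos [ 0.5989 -0.2209  0.0925] yaw 86.81 F [-0.3  0.4 -1.1] gap 0.0357
```

```bash
python3 -m pendant '[{"tx":0,"ty":0,"tz":0.05,"wx":0,"wy":0,"wz":0,"gripper":1},{"tx":0,"ty":0,"tz":0.1,"wx":0,"wy":0,"wz":0,"gripper":1},{"tx":0,"ty":0,"tz":0.15,"wx":0,"wy":0,"wz":0,"gripper":1},{"tx":0,"ty":0,"tz":0.15,"wx":0,"wy":0,"wz":0,"gripper":1}]';python3 -m pendant '[{"tx":0,"ty":0,"tz":0.05,"wx":0,"wy":0,"wz":0,"gripper":1},{"tx":0,"ty":0,"tz":0.1,"wx":0,"wy":0,"wz":0,"gripper":1},{"tx":0,"ty":0,"tz":0.1,"wx":0,"wy":0,"wz":0,"gripper":1}]'
```

```text
time: 9.65
eef_pos: [0.5988, -0.2208, 0.0915]
orientation: [0.726, 0.687, -0.0, 0.001]
force: [-1.7, -0.1, 2.6]
finger_gap: 0.036
time: 9.95
eef_pos: [0.5989, -0.2209, 0.0915]
orientation: [0.726, 0.687, -0.0, 0.001]
force: [-3.2, 1.2, 5.5]
finger_gap: 0.0362
```

Contact came at 0.0915, exactly the predicted home height (0.0195 + 0.072). I'll check by picture before releasing.

Run:
```python
from cell import r
import cv2,pickle,numpy as np
s=r.snapshot("top");t=r.snapshot("scene");pickle.dump((s,t),open("home.pkl","wb"))
a=cv2.resize(s["frame"][140:240,350:450],(400,400),interpolation=2);b=cv2.resize(t["frame"][200:300,60:160],(400,400),interpolation=2)
cv2.imwrite("pics/home.png",np.hstack([a,b]))
```

```text
(no output)
```

View pics/home.png

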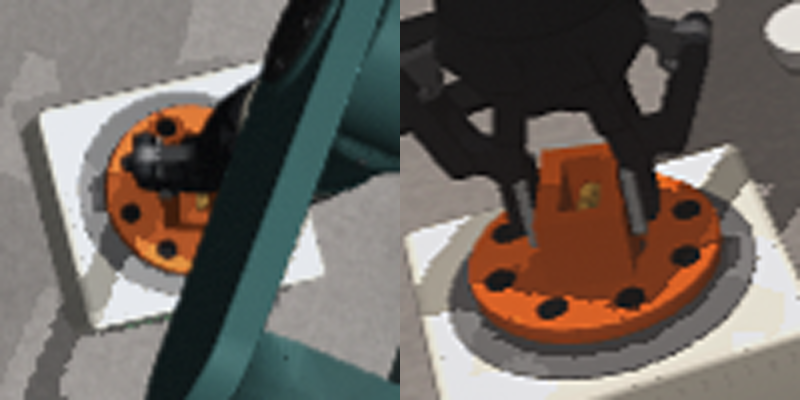

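The disc sits low over the drive plate, with the brass nose visible inside the slot at (590,195). Releasing.

```bash
python3 -m pendant '[{"tx":0,"ty":0,"tz":-0.1,"wx":0,"wy":0,"wz":0,"gripper":0.5},{"tx":0,"ty":0,"tz":-0.1,"wx":0,"wy":0,"wz":0,"gripper":0.3},{"tx":0,"ty":0,"tz":-0.1,"wx":0,"wy":0,"wz":0,"gripper":0},{"tx":0,"ty":0,"tz":-0.1,"wx":0,"wy":0,"wz":0,"gripper":0},{"tx":0,"ty":0,"tz":-0.1,"wx":0,"wy":0,"wz":0,"gripper":0}]'; python3 g.py
```

```text
time: 10.55
eef_pos: [0.5988, -0.2208, 0.0906]
orientation: [0.726, 0.687, -0.0, 0.0]
force: [0.4, -0.4, -0.7]
finger_gap: 0.0854
t 10.55 pos [ 0.5988 -0.2208  0.0906] yaw 86.82 F [ 0.4 -0.4 -0.7] gap 0.0854
```

```bash
python3 -m pendant '[{"tx":0,"ty":0,"tz":-1,"wx":0,"wy":0,"wz":0,"gripper":0},{"tx":0,"ty":0,"tz":-3,"wx":0,"wy":0,"wz":0,"gripper":0},{"tx":0,"ty":0,"tz":-6,"wx":0,"wy":0,"wz":0,"gripper":0},{"tx":0,"ty":0,"tz":-10,"wx":0,"wy":0,"wz":0,"gripper":0},{"tx":0,"ty":0,"tz":-14,"wx":0,"wy":0,"wz":0,"gripper":0}]';python3 -m pendant '[{"tx":0,"ty":-4,"tz":0,"wx":0,"wy":0,"wz":0,"gripper":0},{"tx":0,"ty":-8,"tz":0,"wx":0,"wy":0,"wz":0,"gripper":0},{"tx":0,"ty":-12,"tz":0,"wx":0,"wy":0,"wz":0,"gripper":0},{"tx":0,"ty":-16,"tz":0,"wx":0,"wy":0,"wz":0,"gripper":0},{"tx":0,"ty":-18,"tz":0,"wx":0,"wy":0,"wz":0,"gripper":0}]'
python3 - <<'E'
from cell import r
import cv2,pickle,numpy as np
s=r.snapshot("top");t=r.snapshot("scene");pickle.dump((s,t),open("end.pkl","wb"))
a=cv2.resize(s["frame"][140:240,350:450],(400,400),interpolation=2);b=cv2.resize(t["frame"][200:300,60:160],(400,400),interpolation=2)
cv2.imwrite("pics/end.png",np.hstack([a,b]))
E
```

```text
time: 11.05
eef_pos: [0.5985, -0.2205, 0.2326]
orientation: [0.726, 0.687, -0.0, 0.0]
force: [1.6, -0.3, -0.1]
finger_gap: 0.0852
time: 11.55
eef_pos: [0.4167, -0.2103, 0.2321]
orientation: [0.727, 0.687, -0.0, 0.001]
force: [-0.4, -0.3, 0.8]
finger_gap: 0.0853
```

View pics/end.png

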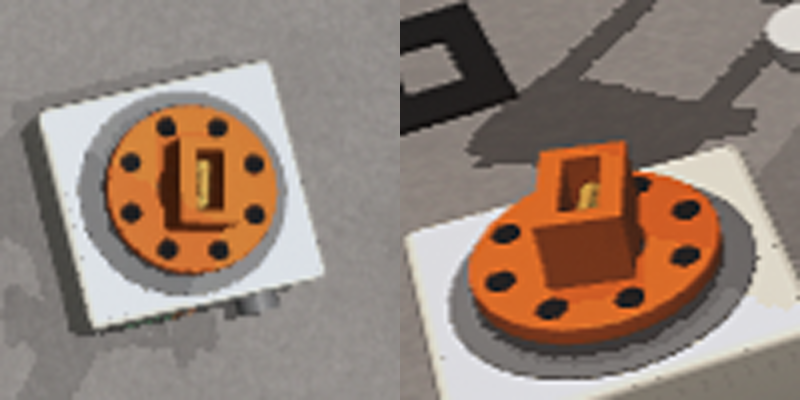

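Final view: the rotor sits concentric and level with the tongue in its slot, top dots centred near (192,188), gripper clear. I'll check the height and centre, then hand in.

Run:
```python
import pickle,numpy as np
from h import *
from scipy.optimize import least_squares
s,t=pickle.load(open("end.pkl","rb"))
u=lambda p,o:(np.array(p)+.5)/4-.5+o
d=u([[106,233],[100,281],[151,307],[229,297],[285,256],[286,209]],[60,200])
a=u([[166,127],[218,127],[254,164],[254,214],[219,250],[168,249],[130,212],[130,162]],[350,140])
def f(p):
    return np.concatenate([np.hypot(P[:,0]-p[0],P[:,1]-p[1])-.043 for P in(back(t,d,p[2]),back(s,a,p[2]))])
q=least_squares(f,[.5977,-.2208,.09]);print(q.x.round(4),abs(q.fun).max().round(4),"expect z .082")
B=pickle.load(open("top0.pkl","rb"))["frame"][212:260,262:308].astype(int)
print("blue diff",np.median(abs(B-s["frame"][212:260,262:308])))
from cell import r
if abs(q.x[2]-.082)<.004: r.finish_job(); print("handed in",r.get_obs()["time"])
```

```text
[ 0.5983 -0.2213  0.0834] 0.0005 expect z .082
blue diff 8.0
the job is handed in; nothing more can be done
the job is handed in; nothing more can be done
```

The orange rotor is on the spindle with the tongue in its slot, let go and handed in at about 12 s of the 35 s allowed. I took the rightmost of the three orange rotors, gripped it across the hub, turned it about 54° and lowered it in small steps.

**Seating:**
- First contact came at a TCP height of 0.0915 m, exactly the height expected for fully home. The force there was about 5 N, and I saw no force above 6 N in any reading.
- After letting go, the two camera views put the disc top at 0.0834 m against an expected 0.082 m. That is 1.4 mm high, within the 2 mm calibration.
- The rotor's centre is within 1 mm of the measured spindle position, and the last picture shows it level with the brass tongue inside the slot and the gripper clear.

**Blue rotor:** I did not touch it, but my image check was inconclusive. That patch of the picture changed by a median of 8 grey levels, probably from the arm and its shadow. I did not measure the blue rotor's pose again.

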